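# Put the spice jar away in the chest with the stiff lid

## Robot

A 6-joint arm with a two-finger parallel gripper is mounted at the origin on a cart in front of the work surface, level with it; the furniture and walls round the work are solid. World frame = base frame: x ahead of the robot, y to its left, z up, the work surface at z = 0. Lengths are in m, angles in degrees, forces in N, time in s.
With the tool pointing down it reaches from about 0.4 to 0.825 m from the base axis. Payload 7 kg.
Tool frame: the origin (TCP) lies at the very end of the fingers, on their centre line; the grasp point (between the pads) lies robot.grip_point_offset behind it (robot.grip_point_offset is the distance from the TCP to the grasp point, in m); z points along the fingers, y is the direction in which the jaws open and shut (so a half turn about z gives the same grasp; the last joint's range is limited). The gripper opens to 88 mm and grips with 3 to 60 N. Pads are 19 mm wide; open, the fingers measure 130 mm over their backs; the gripper's body (78 mm by 193 mm) begins 47 mm behind the grasp point.
Start: joints at [-57.634, 20.546, 0.682, 0, -70.136, -16.507], TCP at [0.184, -0.649, 0.227] pointing down, gripper open.
Joint ranges: [-176.03, 176.03], [-82.01, 121.73], [-58.28, 71.71], [-173.87, 95.51], [-174.79, -0.11], [-173.66, 173.66]. Speed limits (degrees/s): [136.94, 136.94, 172.46, 180, 180, 180].

## Interface

Orientations are given as a 3x3 rotation matrix whose columns are the frame's x, y, z axes.
In Python, from station import robot, optics, workorder gives the robot as it stands.
- The arm moves only by the shell command python3 -m jog 'ROWS' [OPENING] [FORCE]. ROWS is JSON, a list that holds one entry, the list of rows, each a list of 6 numbers: the shift along the tool's x, y, z normalised to -1 to 1, where 1 is 25 mm, then the turn, a rotation vector about the tool's x, y, z normalised to -1 to 1, where 1 is 0.1 rad. A call has 1 to 10 rows; each row shifts and turns the commanded pose from where the row before left it, along the tool's axes as they then stand; what a row does not reach is not made up. A row lasts 1/12 s, in which the tool goes at most 41.7 mm and 7.16 degrees, less where a joint would pass 70% of its speed; a pose out of reach is approached as far as the arm can. A call with a number of a shift or a turn outside -1 to 1 is refused whole. A call with a gripper value outside its range is refused whole. OPENING is the opening, from 0 (shut) to 1 (fully open), set as the call begins (- or left out, the last holds). The fingers move at their own pace and stop on an object; FORCE is the grip in N (left out, the last holds). Time passes only in rows, so rows that do not move let the fingers close. It gives the time, the measured TCP pose, the force and the opening at its end, in the units of the state.
- robot.sense(): the state, without advancing time (a new reading comes with each control period).
- optics.grab_frame(name): name is "side" or "top"; returns the picture (384x512x3 uint8, red, green, blue); there is no depth.
- optics.camera_info(name): a dict with "mtx" (3x3 intrinsics, pixels), "rvec" (rotation vector, rad) and "tvec" (3), from world to camera coordinates, as OpenCV has them. Camera axes: x right, y down, z forward; pixel columns grow to the right and rows downward; lengths in m; the calibration is good to about 2 mm. A picture is of the moment at which its call begins. camera_info takes no time and is no camera call.
- workorder.finish_job(): hands the job in, once; it reports no verdict.
The state is a dict: "time": time; "qpos": joint angles; "joint_vel": joint speeds; "tau": joint torques, N m; "ee_pos": TCP position; "orientation": TCP orientation; "force": force on the tool from outside, world axes, zero at the start; "moment": the same for the moment, N m; "grip_width": finger opening in m.
Only numpy, scipy, OpenCV 4.12 (cv2) and the standard library are available. Lean on these libraries where they do the work, as an engineer would, in place of code of your own. Each camera call takes 0.05 s, during which the arm holds its last target.

## Task

Open the lid of the wooden spice chest all the way, until it presses against the rubber-tipped rest behind it: feel it press home with a gentle push (5 to 10 N beyond what the stiff hinge takes), hold that for a moment, without straining the rest or shifting it. Leave the lid standing open there, then put the spice jar that stands outside on the worktop into the empty half of the chest beside the other jar, set down upright and not dropped, and let go.

Things in the scene. Friction and masses are not known exactly. Their poses are not given: they have to be found in the camera images.
- chest: Wooden chest without divider, fixed to the worktop, 176 (x) x 260 (y) x 124 mm (z) outside, walls and floor 8 mm. Origin: centre of its underside; z up, x to its back (hinge side, away from the robot), y to its left. A jar already stands in its left (+y) half; the right (-y) half is empty, its middle 62 mm right of the chest's centre.
- lid (a joint): Hinge of the lid, rad: 0 closed, grows as the lid opens up and back. Axis along the chest's y, 88 mm behind its centre, 124 mm above its underside. The lid is a 10 mm board, 182 x 266 mm, about 0.25 kg (varies). Stiff hinge (0.3 N m friction): the lid stays at any angle it is left. Hinge travel 2.4 rad; the rest stops the lid earlier.
- lid_grip (a point): Centre of the lid's grip, a brass disc on edge by the lid's front edge: 28 mm across, 12 mm thick along the chest's y, on a stem; centre 28 mm above the lid's outer face, 162 mm from the hinge axis along the lid. Pinched across its 12 mm it can turn between the fingers as the lid swings. Axes as the lid's: x along the lid toward the hinge, y along the hinge, z out of the outer face.
- lid_hinge (a point): Point on the hinge axis at the middle of the lid, at the lid's underside; axes as the lid's (see lid_grip).
- rest: The lid's rest (stop): two 8 mm steel prongs 190 mm apart standing up behind the chest, with rubber buffers (hard, about 35 N/mm) 125 mm from the hinge axis that meet the lid's outer face. It turns on the lid's axis with heavy friction, left at 1.69 to 2.05 rad of lid opening; it must stay. Origin on the hinge axis. Its x, y, z are parallel to the lid's when the lid just touches.
- rest_pad (a point): Point half-way between the two buffers' contact faces: 125 mm from the hinge axis along -x of the rest, 10 mm (the lid thickness) along its z; axes as the rest's.
- spice_out_mid (a point): Centre (half-way up) of the spice jar to put away: round, 45 mm across, 106 mm tall, cap at the top, standing upright on the worktop outside the chest; z along the jar.
- spice_in_mid (a point): Centre of the like jar that stands in the left half of the chest, 45 mm across, 106 mm tall; leave it standing.
- salt: Salt shaker, 44 mm across, 90 mm tall, a bystander on the worktop; origin at the centre of its underside.
- mill: Dark wooden pepper mill, 58 mm across, 160 mm tall, a bystander on the worktop; origin at the centre of its underside.

How it is judged (in metres and radians):
On the way, in this order (a step that is already met when the one before it is completed fails the run):
1. the lid is pressed against its rest with more than 4 N for 0.3 s (contact force between lid and rest above 4 N), for 0.3 s.
2. the jar, still held, reaches the floor of the chest (its foot less than 12 mm above it) (contact force between the fingers and spice_out above 0.5 N and horizontal distance between spice_out_mid and chest below 0.11 m and z of spice_out_mid in the frame of chest below 0.073 m), for 0.05 s.
At the end, for the whole second after the job is handed in: The lid stands open within 0.04 rad of the rest; the spice jar stands upright (within 0.1 rad) on the chest's floor in its right half (centre right of the chest's middle), released and at rest; the other jar still stands upright in the left half (angle between the x axis of lid_hinge and the x axis of rest, either way round below 0.04 rad and value of joint lid above 1.6 rad and x of spice_out_mid in the frame of chest between -0.08 and 0.08 m and y of spice_out_mid in the frame of chest between -0.122 and 0 m and z of spice_out_mid in the frame of chest below 0.066 m and angle between each of spice_out_mid, spice_in_mid's own z axis and vertical below 0.1 rad and linear speed of spice_out below 0.02 m/s and contact force between the fingers and spice_out below 0.05 N); the robot touches nothing.
It fails at once if the lid is forced against its rest with more than 20 N (contact force between lid and rest above 20 N).
It fails at once if the rest is shifted by more than 6 mm (distance of rest_pad from where it was at the start of the episode above 0.006 m).
It fails at once if the jar in the chest, the salt shaker or the pepper mill is knocked over (angle between any of spice_in_mid, salt, mill's own z axis and vertical above 0.5 rad).
It also fails if it takes over 69 s, if anything falls off the work surface, if the arm or the gripper's body presses on something with over 40 N, if the wrist force passes 120 N, or if a joint passes its speed limit or range.

## Working session

There is one attempt and no reset: what is moved stays moved. The work goes in short steps, Python scripts to look and compute and a shell command to move; the robot and the scene stay as the last step left them, time stands still between calls to the robot, and variables do not carry over. Pictures are saved under pics/ and viewed, and the job is handed in when it is done.

```bash
ls; mkdir -p pics
python3 - <<'E'
from station import robot, optics, workorder
import cv2
s=robot.sense()
for k,v in s.items(): print(k,v)
print(robot.grip_point_offset)
for n in ("side","top"):
    print(n,optics.camera_info(n))
    cv2.imwrite(f"pics/{n}0.png",cv2.cvtColor(optics.grab_frame(n),cv2.COLOR_RGB2BGR))
E
```

```text
pics
time 0.0
qpos [-5.76315259e+01  2.05919934e+01  6.33377505e-01 -1.94578673e-02
 -7.01362628e+01 -1.65065451e+01]
joint_vel [-0.02579268 -0.02252555  0.02189063  0.04119768 -0.04012727  0.01100481]
tau [-3.73591929e-04 -5.82723820e+01  2.93048304e+01  6.99739963e+00
  6.84063751e-03 -1.61254188e-04]
ee_pos [ 0.18432042 -0.64883265  0.22561547]
orientation [[-9.61954688e-01 -2.73208343e-01 -6.16748249e-04]
 [-2.73208989e-01  9.61953421e-01  1.56962554e-03]
 [ 1.64448297e-04  1.67840981e-03 -9.99998578e-01]]
force [-0.55779683 -0.03223043  0.48385019]
moment [-0.0516989  -0.05239474  0.0464662 ]
grip_width 0.08732064587643938
0.0188
side {'mtx': array([[426.8623539 ,   0.        , 253.0221038 ],
       [  0.        , 426.8623539 , 191.64311416],
       [  0.        ,   0.        ,   1.        ]]), 'rvec': array([ 1.27101386, -2.09713875,  1.08107173]), 'tvec': array([0.22528446, 0.42748912, 0.97853451])}
top {'mtx': array([[367.94437751,   0.        , 259.58143759],
       [  0.        , 367.94437751, 196.46388731],
       [  0.        ,   0.        ,   1.        ]]), 'rvec': array([ 2.1545752 , -2.10386686,  0.1733158 ]), 'tvec': array([-0.04018073,  0.58176759,  1.05617588])}
```

View pics/side0.png

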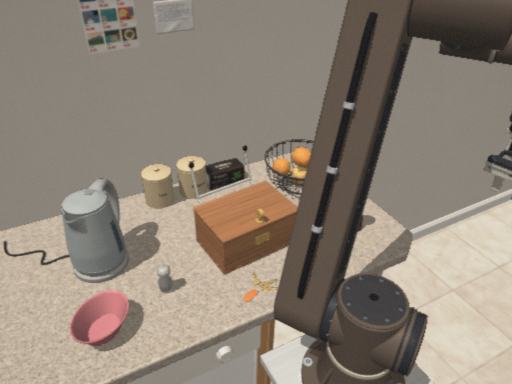

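View pics/top0.png

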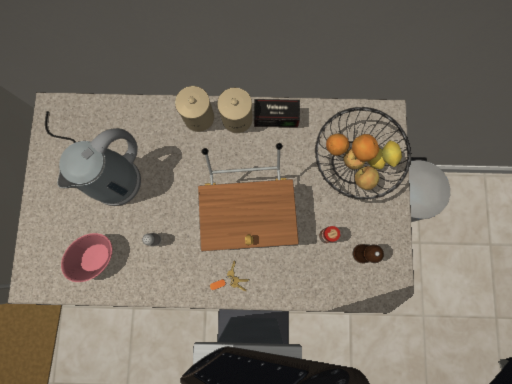

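The side view shows the chest (195–300, 185–265), its grip near (261,215), and the rest's prongs at about (193,165) and (245,148). The top view shows the lid (199–297, 180–250), the grip at (249,240), the buffers at (205,152) and (279,147), the red-capped jar at (331,234), the mill at (368,253) and the salt at (151,239). I'll zoom in on these.

```bash
cat > h.py <<'E'
import numpy as np, cv2
from station import robot, optics, workorder
def cam(n):
    c=optics.camera_info(n); R,_=cv2.Rodrigues(c["rvec"]); return c["mtx"],R,np.array(c["tvec"]).reshape(3)
def ray(n,uv):
    K,R,t=cam(n); d=R.T@np.linalg.inv(K)@np.array([uv[0],uv[1],1.]); return -R.T@t, d/np.linalg.norm(d)
def onplane(n,uv,z):
    o,d=ray(n,uv); return o+d*(z-o[2])/d[2]
def tri(uv1,uv2):
    o1,d1=ray("side",uv1); o2,d2=ray("top",uv2)
    A=np.stack([d1,-d2],1); s=np.linalg.lstsq(A,o2-o1,rcond=None)[0]
    p,q=o1+s[0]*d1,o2+s[1]*d2; return (p+q)/2,np.linalg.norm(p-q)
def proj(n,P):
    K,R,t=cam(n); p=(np.atleast_2d(P)@R.T+t)@K.T; return p[:,:2]/p[:,2:]
E
python3 - <<'E'
import cv2
a=cv2.imread("pics/top0.png"); cv2.imwrite("pics/topz.png",cv2.resize(a[135:285,190:390],None,fx=4,fy=4,interpolation=cv2.INTER_CUBIC))
a=cv2.imread("pics/side0.png"); cv2.imwrite("pics/sidez.png",cv2.resize(a[140:280,180:380],None,fx=4,fy=4,interpolation=cv2.INTER_CUBIC))
E
```

```text
(no output)
```

View pics/topz.png

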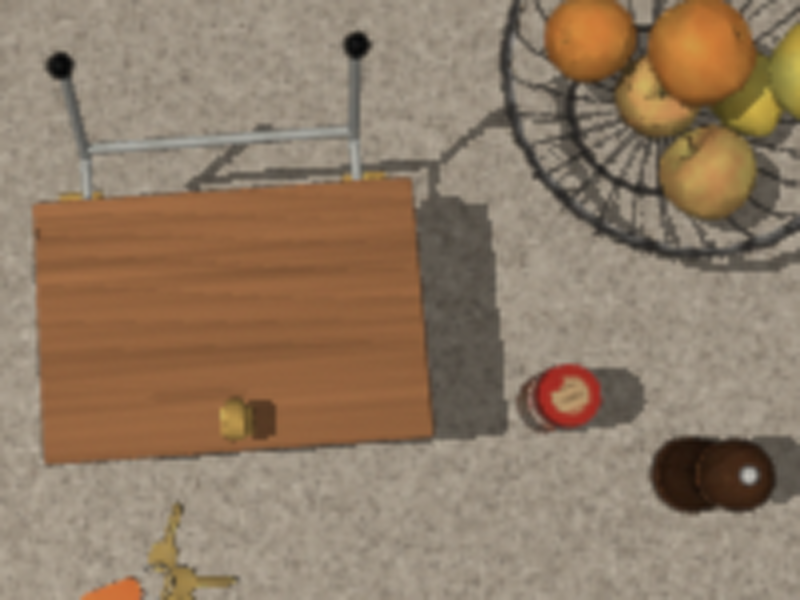

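View pics/sidez.png

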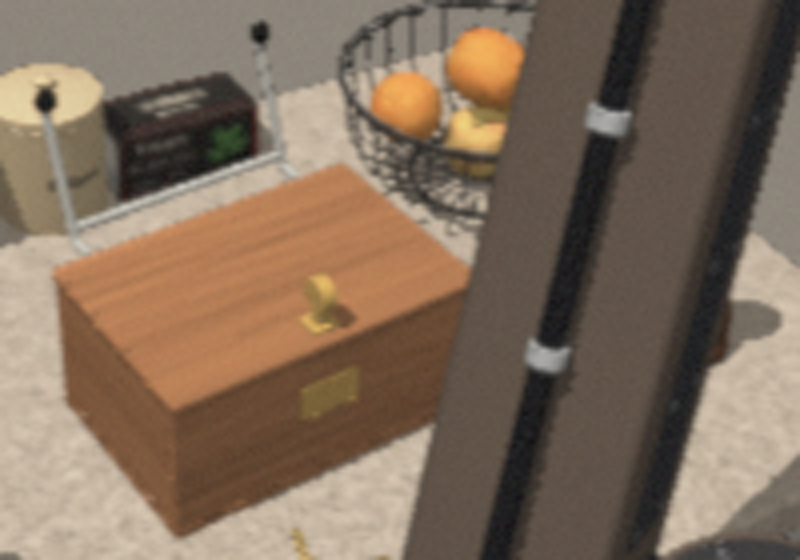

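```bash
cat > m1.py <<'E'
from h import *
T=lambda x,y:((x+.5)/4-.5+190,(y+.5)/4-.5+135)
S=lambda x,y:((x+.5)/4-.5+180,(y+.5)/4-.5+140)
img=cv2.imread("pics/top0.png"); hsv=cv2.cvtColor(img,cv2.COLOR_BGR2HSV)
m=cv2.inRange(hsv,(5,90,60),(18,220,255)); m[:, :190]=0; m[:,310:]=0; m[265:]=0
m=cv2.morphologyEx(m,cv2.MORPH_CLOSE,np.ones((9,9)))
c=max(cv2.findContours(m,0,2)[0],key=cv2.contourArea)
ap=cv2.approxPolyDP(c,8,True)[:,0]; print("poly",ap.tolist())
pts=[T(34,203),T(411,180),T(432,438),T(46,463)]
print(pts)
P=np.array([onplane("top",p,.134) for p in pts]); print(P.round(4))
print("sides",[np.linalg.norm(P[i]-P[(i+1)%4]).round(4) for i in range(4)])
print("ctr",P.mean(0))
v=P[0]-P[1]+P[3]-P[2]; print("yaw of y axis",np.degrees(np.arctan2(-v[0],v[1])))
w=P[0]+P[1]-P[2]-P[3]; print("yaw of x axis",np.degrees(np.arctan2(w[1],w[0])))
# side lid corners: left-back (55,272), front-left (178,410), back right (343,165)
for p in [S(343,165),S(55,272),S(178,410)]: print("side",onplane("side",p,.134).round(4))
print("bl",tri(S(55,272),pts[0])); print("fl",tri(S(178,410),pts[3])); print("br",tri(S(343,165),pts[1]))
print("grip",tri(S(321,292),T(236,415)), onplane("top",T(236,412),.166))
print("bufL",tri(S(45,102),T(60,65))); print("bufR",tri(S(261,33),T(357,45)))
print("jarcap",onplane("top",T(569,396),.106)); print("mill",onplane("top",T(736,474),.155)); 
print("salt base?",onplane("top",(151,239),.08), onplane("side",(166,288),0.005))
E
python3 m1.py
```

```text
poly [[292, 180], [198, 186], [201, 250], [298, 243]]
[(198.125, 185.375), (292.375, 179.625), (297.625, 244.125), (201.125, 250.375)]
[[ 0.5954  0.145   0.134 ]
 [ 0.6179 -0.1175  0.134 ]
 [ 0.4395 -0.1334  0.134 ]
 [ 0.4164  0.1274  0.134 ]]
sides [np.float64(0.2634), np.float64(0.1791), np.float64(0.2618), np.float64(0.1799)]
ctr [0.51730168 0.00538082 0.134     ]
yaw of y axis 4.972761115862483
yaw of x axis 5.339440498598304
side [ 0.6171 -0.1158  0.134 ]
side [0.5913 0.1434 0.134 ]
side [0.4139 0.1253 0.134 ]
bl (array([0.59490673, 0.14382341, 0.13212935]), np.float64(0.003355934976230143))
fl (array([0.41561143, 0.12618209, 0.13327982]), np.float64(0.0031327691500166034))
br (array([ 0.61845229, -0.11720363,  0.1326798 ]), np.float64(0.0009695244205593186))
grip (array([ 0.44966146, -0.00197165,  0.16358468]), np.float64(0.0017826743161289144)) [ 0.45197371 -0.00125022  0.166     ]
bufL (array([0.66594432, 0.11500355, 0.23255687]), np.float64(0.0005677143995187546))
bufR (array([ 0.68321627, -0.07442389,  0.23349579]), np.float64(0.0005359665113566853))
jarcap [ 0.47214804 -0.23159152  0.106     ]
mill [ 0.41980154 -0.33194385  0.155     ]
salt base? [0.44630075 0.28174216 0.08      ] [0.44671896 0.29053741 0.005     ]
```

```bash
cat >> h.py <<'E'
def yawR(deg_y):
    # tool down, tool y axis at heading deg_y in world
    a=np.radians(deg_y); y=np.array([np.cos(a),np.sin(a),0]); z=np.array([0,0,-1.]); return np.stack([np.cross(y,z),y,z],1)
def st():
    s=robot.sense(); return np.array(s["ee_pos"]),np.array(s["orientation"]),np.array(s["force"]),s
def plan(p,R=None,n=1):
    from scipy.spatial.transform import Rotation as Ro
    q,O,f,s=st()
    print("t",round(s["time"],2),"pos",q.round(4),"f",f.round(2),"w",round(s["grip_width"],4),"q",np.round(s["qpos"],1))
    if R is not None:
        print("turn/0.1 (tool):",(Ro.from_matrix(O.T@R).as_rotvec()/0.1).round(3))
        print("shift/25 in final axes:",(R.T@(np.array(p)-q)/.025).round(3))
    print("shift/25 (tool now):",(O.T@(np.array(p)-q)/.025).round(3))
E
python3 - <<'E'
from h import *
plan([0.448,-0.0015,0.2256],yawR(95.1))
plan([0.43,-0.33,0.2256],yawR(95.1))
E
```

```text
t 0.1 pos [ 0.1843 -0.6489  0.2257] f [-0.19 -0.05  0.61] w 0.0874 q [-57.6  20.6   0.6  -0.  -70.1 -16.5]
turn/0.1 (tool): [ 0.014 -0.003  1.877]
shift/25 in final axes: [-1.2809e+01  2.4856e+01  5.0000e-03]
shift/25 (tool now): [-17.221  22.03    0.035]
t 0.1 pos [ 0.1843 -0.6489  0.2257] f [-0.19 -0.05  0.61] w 0.0874 q [-57.6  20.6   0.6  -0.  -70.1 -16.5]
turn/0.1 (tool): [ 0.014 -0.003  1.877]
shift/25 in final axes: [-1.0924e+01  1.1832e+01  5.0000e-03]
shift/25 (tool now): [-12.939   9.586   0.017]
```

```bash
python3 -m jog '[[[0,0,-0.2,0,0,0.9],[0,0,-0.2,0,0,0.9],[-0.9,0.9,0,0,0,0],[-0.9,0.9,0,0,0,0],[-0.9,0.9,0,0,0,0],[-0.9,0.9,0,0,0,0],[-0.9,0.9,0,0,0,0],[-0.9,0.9,0,0,0,0],[-0.9,0.9,0,0,0,0],[-0.9,0.9,0,0,0,0]]]' 0.6
python3 -m jog '[[[-0.8,1,0,0,0,0],[-0.7,1,0,0,0,0],[-0.7,1,0,0,0,0],[-0.7,1,0,0,0,0],[-0.5,1,0,0,0,0],[-0.5,1,0,0,0,0],[-0.5,1,0,0,0,0],[-0.4,1,0,0,0,0],[-0.4,1,0,0,0,0],[-0.4,1,0,0,0,0]]]'
python3 -c "
from h import *
plan([0.448,-0.0015,0.2256],yawR(95.1))"
```

```text
time: 0.93
ee_pos: [0.3468, -0.4512, 0.2363]
orientation: [[-0.995, -0.097, -0.0], [-0.097, 0.995, 0.0], [0.0, 0.0, -1.0]]
force: [0.7, -1.1, 0.8]
grip_width: 0.0526
time: 1.77
ee_pos: [0.4613, -0.189, 0.2364]
orientation: [[-0.995, -0.097, -0.0], [-0.097, 0.995, 0.0], [0.0, 0.0, -1.0]]
force: [0.1, -0.6, 1.3]
grip_width: 0.0526
t 1.77 pos [ 0.4613 -0.189   0.2364] f [ 0.06 -0.62  1.31] w 0.0526 q [  0.3   3.4 -20.2  -0.  -66.5 -84.8]
turn/0.1 (tool): [ 0.002 -0.003  0.078]
shift/25 in final axes: [-0.135  7.517  0.43 ]
shift/25 (tool now): [-0.194  7.515  0.432]
```

```bash
python3 -m jog '[[[0,1,0,0,0,0],[0,1,0,0,0,0],[0,1,0,0,0,0],[0,1,0,0,0,0],[0,1,0,0,0,0],[0,1,0,0,0,0.08],[-0.1,0.9,0.1,0,0,0],[-0.05,0.6,0,0,0,0],[0,0,0,0,0,0]]]'
python3 - <<'E'
from h import *
plan([0.448,-0.0015,0.2256],yawR(95.1))
for n in ("side","top"):
    a=cv2.cvtColor(optics.grab_frame(n),cv2.COLOR_RGB2BGR); cv2.imwrite(f"pics/{n}1.png",a)
E
```

```text
time: 2.52
ee_pos: [0.4471, -0.0014, 0.2339]
orientation: [[-0.996, -0.091, -0.0], [-0.091, 0.996, 0.0], [0.0, 0.0, -1.0]]
force: [0.4, 0.5, -0.1]
grip_width: 0.0527
t 2.52 pos [ 0.4471 -0.0014  0.2339] f [ 0.45  0.47 -0.09] w 0.0527 q [  25.2   -1.9  -25.8   -0.   -66.1 -110. ]
turn/0.1 (tool): [ 0.003 -0.001  0.019]
shift/25 in final axes: [-0.035 -0.008  0.332]
shift/25 (tool now): [-0.035 -0.009  0.332]
```

View pics/side1.png

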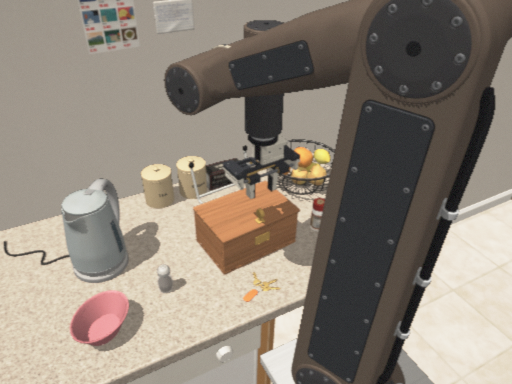

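View pics/top1.png

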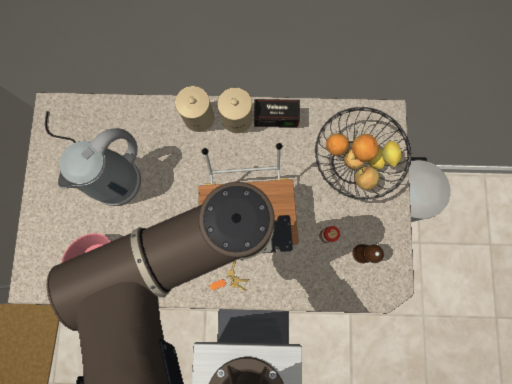

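Run:
```python
from h import *
a=cv2.imread("pics/side1.png"); cv2.imwrite("pics/side1z.png",cv2.resize(a[140:280,180:380],None,fx=4,fy=4,interpolation=cv2.INTER_CUBIC))
print(proj("side",[[.472,-.2316,.106],[.472,-.2316,0],[.448,-.0015,.162],[.4471,-.0014,.2339]]))
```

```text
[[319.81240762 202.15595173]
 [316.39941395 227.78222578]
 [259.68373993 213.40686499]
 [260.42491978 192.97156576]]
```

View pics/side1z.png

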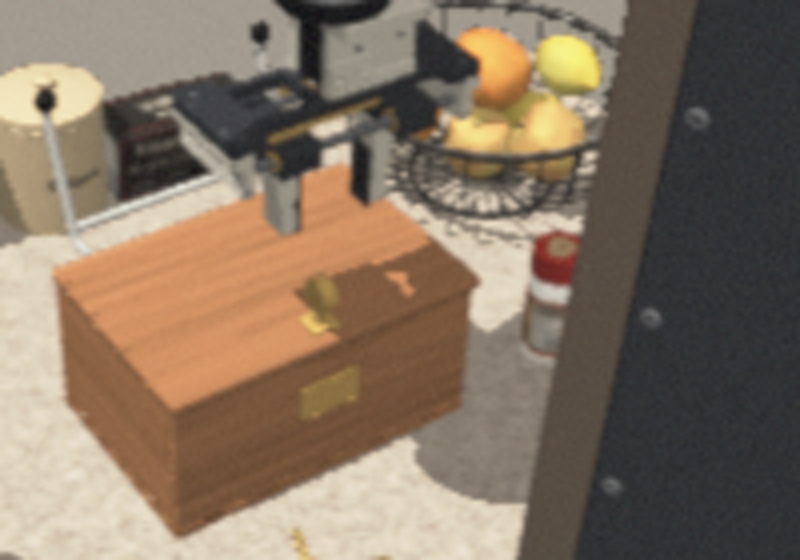

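The side view shows the fingers at (250–275, 175–197), directly above the grip at (260,213), which matches my projection. The jar's cap at (320,201) matches too. Next I'll lower the tool and pinch.

```bash
python3 -m jog '[[[-0.04,0,0.6,0,0,0],[-0.02,0,0.6,0,0,0],[0,0,0.6,0,0,0],[0,0,0.6,0,0,0],[0,0,0.5,0,0,0],[0,0,0.4,0,0,0],[0,0,0.2,0,0,0],[0,0,0,0,0,0]]]'
python3 -m jog '[[[0,0,0,0,0,0],[0,0,0,0,0,0],[0,0,0,0,0,0],[0,0,0,0,0,0],[0,0,0,0,0,0],[0,0,0,0,0,0],[0,0,0,0,0,0],[0,0,0,0,0,0]]]' 0 15
python3 - <<'E'
from h import *
plan([0.448,-0.0015,0.146],yawR(95.1))
a=cv2.cvtColor(optics.grab_frame("side"),cv2.COLOR_RGB2BGR); cv2.imwrite("pics/side2z.png",cv2.resize(a[140:280,180:380],None,fx=4,fy=4,interpolation=cv2.INTER_CUBIC))
E
```

```text
time: 3.28
ee_pos: [0.448, -0.0042, 0.1455]
orientation: [[-0.996, -0.088, -0.002], [-0.088, 0.996, -0.001], [0.002, -0.001, -1.0]]
force: [0.3, 0.4, 0.2]
grip_width: 0.0527
time: 3.95
ee_pos: [0.4488, -0.0006, 0.1467]
orientation: [[-0.996, -0.088, 0.001], [-0.088, 0.996, 0.005], [-0.001, 0.005, -1.0]]
force: [-7.8, 17.7, 4.5]
grip_width: 0.012
t 3.95 pos [ 0.4488 -0.0006  0.1467] f [-7.75 17.68  4.46] w 0.012 q [  25.     3.   -33.2   -0.3  -53.6 -109.8]
turn/0.1 (tool): [ 0.047  0.012 -0.006]
shift/25 in final axes: [ 0.034 -0.035  0.03 ]
shift/25 (tool now): [ 0.034 -0.035  0.03 ]
```

View pics/side2z.png

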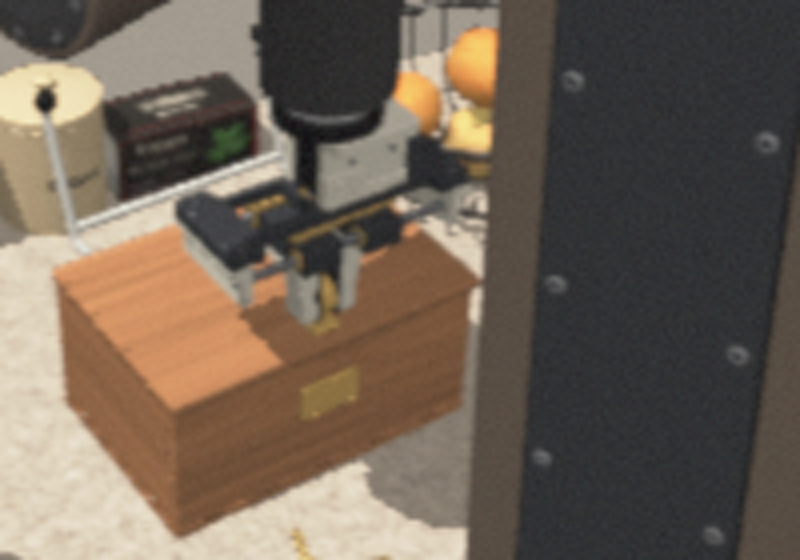

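The pinch took: the fingers read 12.0 mm. There is a sideways load of 17.7 N, so I'll shift the tool toward +y to relieve it.

```bash
python3 -m jog '[[[0,0.07,0,0,0,0],[0,0.06,0,0,0,0],[0,0,0,0,0,0],[0,0,0,0,0,0]]]'
```

```text
time: 4.33
ee_pos: [0.4487, -0.0002, 0.1467]
orientation: [[-0.996, -0.089, 0.0], [-0.089, 0.996, -0.001], [-0.0, -0.001, -1.0]]
force: [-0.2, -2.8, 1.6]
grip_width: 0.0119
```

Run:
```python
import numpy as np
r=np.hypot(.162,.038); a0=np.pi-np.arctan2(.038,.162)
g=lambda t:r*np.array([np.cos(a0-t),np.sin(a0-t)])
for d,lo,hi in((.1,0,1.6),(.05,1.6,2.1)):
    for t in np.arange(lo,hi-1e-6,d):
        e=(g(t+d)-g(t))/.025; print(round(t+d,2),"row x %.3f z %.3f"%(-e[0],-e[1]), (g(t+d)-g(0)).round(4))
```

```text
0.1 row x -0.184 z -0.639 [0.0046 0.016 ]
0.2 row x -0.247 z -0.618 [0.0108 0.0314]
0.3 row x -0.307 z -0.590 [0.0185 0.0462]
0.4 row x -0.365 z -0.556 [0.0276 0.0601]
0.5 row x -0.419 z -0.517 [0.038 0.073]
0.6 row x -0.468 z -0.473 [0.0498 0.0848]
0.7 row x -0.513 z -0.424 [0.0626 0.0954]
0.8 row x -0.553 z -0.370 [0.0764 0.1047]
0.9 row x -0.587 z -0.313 [0.0911 0.1125]
1.0 row x -0.615 z -0.253 [0.1064 0.1188]
1.1 row x -0.637 z -0.190 [0.1224 0.1236]
1.2 row x -0.653 z -0.126 [0.1387 0.1268]
1.3 row x -0.663 z -0.060 [0.1553 0.1283]
1.4 row x -0.665 z 0.006 [0.1719 0.1281]
1.5 row x -0.661 z 0.073 [0.1884 0.1263]
1.6 row x -0.651 z 0.138 [0.2047 0.1228]
1.65 row x -0.319 z 0.093 [0.2127 0.1205]
1.7 row x -0.314 z 0.109 [0.2206 0.1178]
1.75 row x -0.308 z 0.125 [0.2283 0.1146]
1.8 row x -0.302 z 0.140 [0.2358 0.1111]
1.85 row x -0.294 z 0.155 [0.2432 0.1073]
1.9 row x -0.286 z 0.170 [0.2503 0.103 ]
1.95 row x -0.277 z 0.184 [0.2573 0.0984]
2.0 row x -0.268 z 0.197 [0.264  0.0935]
2.05 row x -0.258 z 0.210 [0.2704 0.0882]
2.1 row x -0.247 z 0.223 [0.2766 0.0827]
```

```bash
python3 -m jog '[[[-0.08,0,-0.32,0,0,0],[-0.1,0,-0.32,0,0,0],[-0.12,0,-0.31,0,0,0],[-0.13,0,-0.31,0,0,0],[-0.15,0,-0.3,0,0,0],[-0.16,0,-0.29,0,0,0],[-0.18,0,-0.28,0,0,0],[-0.19,0,-0.27,0,0,0]]]' 0 20
python3 -m jog '[[[-0.42,0,-0.52,0,0,0],[-0.47,0,-0.47,0,0,0],[-0.51,0,-0.42,0,0,0]]]'
```

```text
time: 5.0
ee_pos: [0.4758, 0.0023, 0.207]
orientation: [[-0.996, -0.088, -0.002], [-0.088, 0.996, -0.0], [0.002, 0.0, -1.0]]
force: [-2.1, 0.0, -4.3]
grip_width: 0.0116
time: 5.25
ee_pos: [0.511, 0.0057, 0.2427]
orientation: [[-0.996, -0.089, -0.001], [-0.089, 0.996, 0.0], [0.001, 0.0, -1.0]]
force: [-0.6, 0.5, -6.3]
grip_width: 0.0117
```

```bash
python3 -m jog '[[[-0.55,0,-0.37,0,0,0],[-0.59,0,-0.31,0,0,0],[-0.615,0,-0.25,0,0,0],[-0.635,0,-0.19,0,0,0],[-0.65,0,-0.125,0,0,0],[-0.66,0,-0.06,0,0,0]]]'
python3 -m jog '[[[-0.665,0,0,0,0,0],[-0.66,0,0.07,0,0,0],[-0.325,0,0.06,0,0,0],[-0.325,0,0.075,0,0,0],[0,0,0,0,0,0],[0,0,0,0,0,0]]]'
python3 - <<'E'
from h import *
plan([0.448,-0.0015,0.146])
a=cv2.cvtColor(optics.grab_frame("side"),cv2.COLOR_RGB2BGR); cv2.imwrite("pics/side3z.png",cv2.resize(a[100:250,180:380],None,fx=4,fy=4,interpolation=cv2.INTER_CUBIC))
E
```

```text
time: 5.75
ee_pos: [0.6038, 0.0145, 0.2755]
orientation: [[-0.996, -0.089, -0.0], [-0.089, 0.996, 0.001], [-0.0, 0.001, -1.0]]
force: [-3.9, 3.3, -0.4]
grip_width: 0.0121
time: 6.25
ee_pos: [0.654, 0.0192, 0.2702]
orientation: [[-0.996, -0.089, 0.003], [-0.089, 0.996, 0.001], [-0.003, 0.001, -1.0]]
force: [1.3, 5.7, 0.1]
grip_width: 0.0118
t 6.25 pos [0.654  0.0192 0.2702] f [1.33 5.68 0.12] w 0.0118 q [  18.7   17.2    1.5   -0.   -74.1 -103.6]
shift/25 (tool now): [ 8.296 -0.097  4.94 ]
```

View pics/side3z.png

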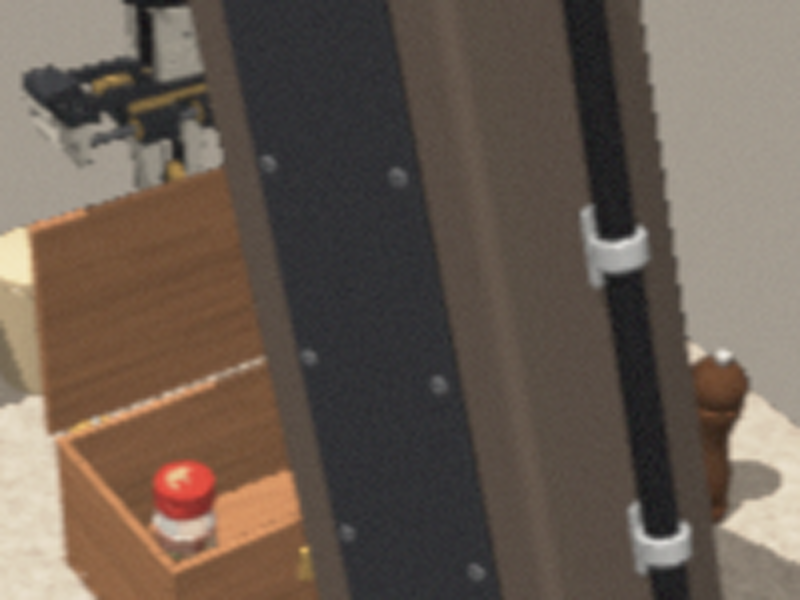

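The lid is open about 1.6 rad. The jar inside shows at about (226,225) full-frame, and the fingers are still on the grip near (223,140). I'll continue slowly toward the rest, which I measured at about 1.97 rad.

```bash
python3 -m jog '[[[-0.16,0.04,0.045,0,0,0],[-0.16,0,0.05,0,0,0],[-0.16,0,0.05,0,0,0],[-0.16,0,0.055,0,0,0],[-0.155,0,0.06,0,0,0],[-0.155,0,0.065,0,0,0],[-0.15,0,0.07,0,0,0],[-0.15,0,0.07,0,0,0]]]'
python3 -m jog '[[[-0.145,0,0.08,0,0,0],[-0.145,0,0.08,0,0,0],[0,0,0,0,0,0],[0,0,0,0,0,0]]]'
```

```text
time: 6.97
ee_pos: [0.6843, 0.0221, 0.2588]
orientation: [[-0.996, -0.089, 0.002], [-0.089, 0.996, 0.0], [-0.002, 0.0, -1.0]]
force: [-2.1, 3.1, 4.6]
grip_width: 0.0118
time: 7.3
ee_pos: [0.6922, 0.0229, 0.2546]
orientation: [[-0.996, -0.089, 0.003], [-0.089, 0.996, 0.001], [-0.003, 0.0, -1.0]]
force: [3.4, 3.4, 4.0]
grip_width: 0.0119
```

```bash
cat > f.py <<'E'
from h import *
q,O,f,s=st(); ux=np.array([.996,.089,0])
d=q-np.array([.4487,-.0002,.1467]); px,pz=-.162+d@ux,.038+d[2]; 
th=np.pi-np.arctan2(.038,.162)-np.arctan2(pz,px); ph=np.arctan2(pz,px)
fx=f@ux
print("t %.2f th %.4f r %.4f | f_tang %.2f f_rad %.2f f_y %.2f"%(s["time"],th,np.hypot(px,pz),fx*np.sin(ph)-f[2]*np.cos(ph),fx*np.cos(ph)+f[2]*np.sin(ph),f[1]))
E
python3 f.py
python3 -m jog '[[[-0.09,0.03,0.008,0,0,0],[-0.07,0,0.042,0,0,0],[-0.07,0,0.043,0,0,0]]]' >/dev/null; python3 f.py
python3 -m jog '[[[-0.07,0,0.043,0,0,0],[-0.07,0,0.043,0,0,0]]]'>/dev/null; python3 f.py
python3 -m jog '[[[0,0,0,0,0,0],[0,0,0,0,0,0]]]' >/dev/null; python3 f.py
```

```text
t 7.30 th 1.8555 r 0.1677 | f_tang 1.27 f_rad 5.33 f_y 3.40
t 7.55 th 1.8858 r 0.1677 | f_tang -3.16 f_rad 5.05 f_y 2.33
t 7.72 th 1.9106 r 0.1678 | f_tang -3.03 f_rad 5.35 f_y 1.06
t 7.88 th 1.9130 r 0.1678 | f_tang 0.79 f_rad 5.82 f_y 0.36
```

```bash
python3 -m jog '[[[-0.034,0,0.022,0,0,0],[-0.034,0,0.022,0,0,0],[-0.034,0,0.022,0,0,0]]]' >/dev/null; python3 f.py
python3 -m jog '[[[-0.034,0,0.022,0,0,0],[-0.034,0,0.022,0,0,0],[0,0,0,0,0,0]]]' >/dev/null; python3 f.py
python3 -m jog '[[[-0.034,0,0.023,0,0,0],[-0.034,0,0.023,0,0,0],[0,0,0,0,0,0]]]' >/dev/null; python3 f.py
```

```text
t 8.13 th 1.9281 r 0.1678 | f_tang -2.90 f_rad 5.52 f_y 0.51
t 8.38 th 1.9414 r 0.1678 | f_tang -0.76 f_rad 6.37 f_y 1.51
t 8.63 th 1.9535 r 0.1678 | f_tang -1.56 f_rad 5.51 f_y 0.54
```

Run:
```python
from h import *
a=cv2.cvtColor(optics.grab_frame("side"),cv2.COLOR_RGB2BGR); cv2.imwrite("pics/side4z.png",cv2.resize(a[100:250,180:380],None,fx=4,fy=4,interpolation=cv2.INTER_CUBIC))
a=cv2.cvtColor(optics.grab_frame("top"),cv2.COLOR_RGB2BGR); cv2.imwrite("pics/top4z.png",cv2.resize(a[120:270,180:380],None,fx=4,fy=4,interpolation=cv2.INTER_CUBIC))
```

```text
(no output)
```

View pics/top4z.png

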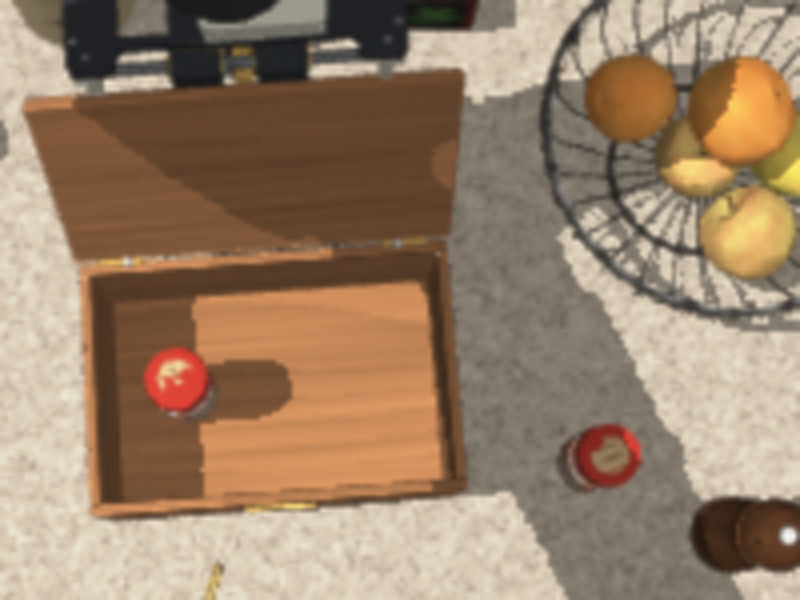

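View pics/side4z.png

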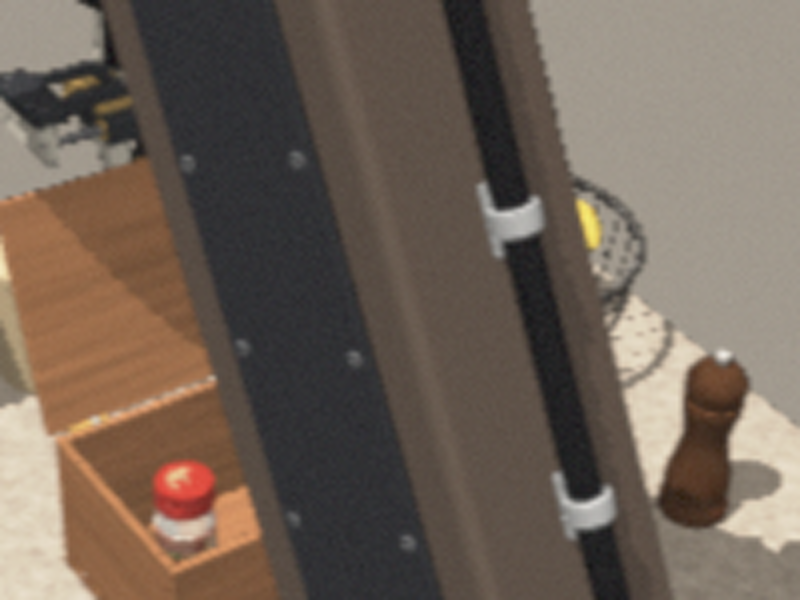

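The top view shows the lid open with its upper edge along zoomed y≈75–100. The jar inside is at zoomed (178,380) and the right half is empty. I'll creep on until it touches the rest.

```bash
for i in 1 ; do python3 f.py; done
python3 -m jog '[[[-0.033,0,0.024,0,0,0],[0,0,0,0,0,0],[0,0,0,0,0,0]]]' >/dev/null; python3 f.py
python3 -m jog '[[[-0.033,0,0.024,0,0,0],[0,0,0,0,0,0],[0,0,0,0,0,0]]]' >/dev/null; python3 f.py
python3 -m jog '[[[-0.033,0,0.024,0,0,0],[0,0,0,0,0,0],[0,0,0,0,0,0]]]' >/dev/null; python3 f.py
```

```text
t 8.73 th 1.9537 r 0.1678 | f_tang -2.33 f_rad 5.38 f_y 1.04
t 8.98 th 1.9597 r 0.1679 | f_tang -1.28 f_rad 5.86 f_y 1.42
t 9.23 th 1.9656 r 0.1678 | f_tang -1.20 f_rad 5.39 f_y 0.97
t 9.48 th 1.9717 r 0.1679 | f_tang -1.51 f_rad 4.86 f_y -0.10
```

```bash
python3 -m jog '[[[-0.033,0,0.024,0,0,0],[0,0,0,0,0,0],[0,0,0,0,0,0]]]' >/dev/null; python3 f.py
python3 -m jog '[[[-0.033,0,0.024,0,0,0],[0,0,0,0,0,0],[0,0,0,0,0,0]]]' >/dev/null; python3 f.py
python3 -m jog '[[[-0.033,0,0.024,0,0,0],[0,0,0,0,0,0],[0,0,0,0,0,0]]]' >/dev/null; python3 f.py
```

```text
t 9.73 th 1.9777 r 0.1679 | f_tang -2.04 f_rad 5.86 f_y 0.22
t 9.98 th 1.9839 r 0.1679 | f_tang -1.93 f_rad 5.46 f_y 0.72
t 10.23 th 1.9903 r 0.1679 | f_tang -0.82 f_rad 5.62 f_y 0.17
```

```bash
python3 -m jog '[[[-0.032,0,0.025,0,0,0],[0,0,0,0,0,0],[0,0,0,0,0,0]]]' >/dev/null; python3 f.py
python3 -m jog '[[[-0.032,0,0.025,0,0,0],[0,0,0,0,0,0],[0,0,0,0,0,0]]]' >/dev/null; python3 f.py
```

```text
t 10.48 th 1.9962 r 0.1679 | f_tang -1.26 f_rad 5.67 f_y 0.45
t 10.73 th 2.0023 r 0.1680 | f_tang -1.47 f_rad 6.00 f_y 0.79
```

```bash
python3 -m jog '[[[-0.032,0,0.025,0,0,0],[0,0,0,0,0,0],[0,0,0,0,0,0]]]' >/dev/null; python3 f.py
python3 -m jog '[[[-0.032,0,0.025,0,0,0],[0,0,0,0,0,0],[0,0,0,0,0,0]]]' >/dev/null; python3 f.py
```

```text
t 10.98 th 2.0085 r 0.1680 | f_tang -1.28 f_rad 5.50 f_y 1.13
t 11.23 th 2.0145 r 0.1680 | f_tang -1.72 f_rad 6.61 f_y 1.94
```

```bash
python3 -m jog '[[[-0.032,0,0.025,0,0,0],[0,0,0,0,0,0],[0,0,0,0,0,0]]]' >/dev/null; python3 f.py
python3 -m jog '[[[-0.031,0,0.026,0,0,0],[0,0,0,0,0,0],[0,0,0,0,0,0]]]' >/dev/null; python3 f.py
```

```text
t 11.48 th 2.0205 r 0.1680 | f_tang -1.84 f_rad 5.59 f_y 0.81
t 11.73 th 2.0245 r 0.1679 | f_tang -3.85 f_rad 5.38 f_y 1.47
```

That is contact: the angle has stopped following and the tangential force jumped. I'll press a little more, in steps.

```bash
python3 -m jog '[[[-0.02,0,0.016,0,0,0],[0,0,0,0,0,0],[0,0,0,0,0,0]]]' >/dev/null; python3 f.py
python3 -m jog '[[[-0.016,0,0.013,0,0,0],[0,0,0,0,0,0],[0,0,0,0,0,0]]]' >/dev/null; python3 f.py
```

```text
t 11.98 th 2.0251 r 0.1680 | f_tang -6.93 f_rad 6.54 f_y 1.94
t 12.23 th 2.0255 r 0.1680 | f_tang -9.30 f_rad 6.10 f_y 1.29
```

```bash
python3 -m jog '[[[0,0,0,0,0,0],[0,0,0,0,0,0],[0,0,0,0,0,0],[0,0,0,0,0,0]]]' >/dev/null; python3 f.py
python3 -m jog '[[[0,0,0,0,0,0],[0,0,0,0,0,0],[0,0,0,0,0,0],[0,0,0,0,0,0],[0,0,0,0,0,0]]]' >/dev/null; python3 f.py
```

```text
t 12.57 th 2.0255 r 0.1680 | f_tang -9.44 f_rad 6.56 f_y 1.25
t 12.98 th 2.0255 r 0.1680 | f_tang -8.46 f_rad 5.77 f_y 1.75
```

```bash
python3 -m jog '[[[0.015,0,-0.013,0,0,0],[0.012,0,-0.01,0,0,0],[0,0,0,0,0,0]]]' >/dev/null; python3 f.py
python3 -m jog '[[[0,0,0,0,0,0],[0,0,0,0,0,0],[0,0,0,0,0,0],[0,0,0,0,0,0],[0,0,0,0,0,0],[0,0,0,0,0,0]]]' 0.5; python3 f.py
```

```text
t 13.23 th 2.0246 r 0.1680 | f_tang -4.82 f_rad 6.60 f_y 1.31
time: 13.73
ee_pos: [0.7154, 0.0254, 0.2374]
orientation: [[-0.996, -0.089, -0.001], [-0.089, 0.996, -0.0], [0.001, -0.0, -1.0]]
force: [-0.8, -1.0, -0.2]
grip_width: 0.0421
t 13.73 th 2.0292 r 0.1666 | f_tang -0.55 f_rad -0.66 f_y -1.01
```

Released; the forces are near zero. I'll rise straight up and look.

```bash
python3 -m jog '[[[0,0,-0.3,0,0,0],[0,0,-0.5,0,0,0],[0,0,-0.6,0,0,0],[0,0,-0.6,0,0,0],[0,0,-0.6,0,0,0],[0,0,-0.4,0,0,0],[0,0,0,0,0,0]]]'
python3 - <<'E'
from h import *
for n,r in(("side",(80,250,180,380)),("top",(100,270,180,400))):
    a=cv2.cvtColor(optics.grab_frame(n),cv2.COLOR_RGB2BGR); cv2.imwrite(f"pics/{n}5.png",a); cv2.imwrite(f"pics/{n}5z.png",cv2.resize(a[r[0]:r[1],r[2]:r[3]],None,fx=3.5,fy=3.5,interpolation=cv2.INTER_CUBIC))
plan([.7,0,.3])
E
```

```text
time: 14.32
ee_pos: [0.7167, 0.0255, 0.3168]
orientation: [[-0.996, -0.089, 0.005], [-0.089, 0.996, 0.001], [-0.005, 0.0, -1.0]]
force: [-0.5, -0.0, 0.7]
grip_width: 0.0435
t 14.42 pos [0.7156 0.0256 0.3133] f [-0.35  0.18 -0.84] w 0.0441 q [  17.6   22.5   14.7   -0.   -82.1 -102.5]
shift/25 (tool now): [ 0.713 -0.967  0.529]
```

View pics/top5z.png

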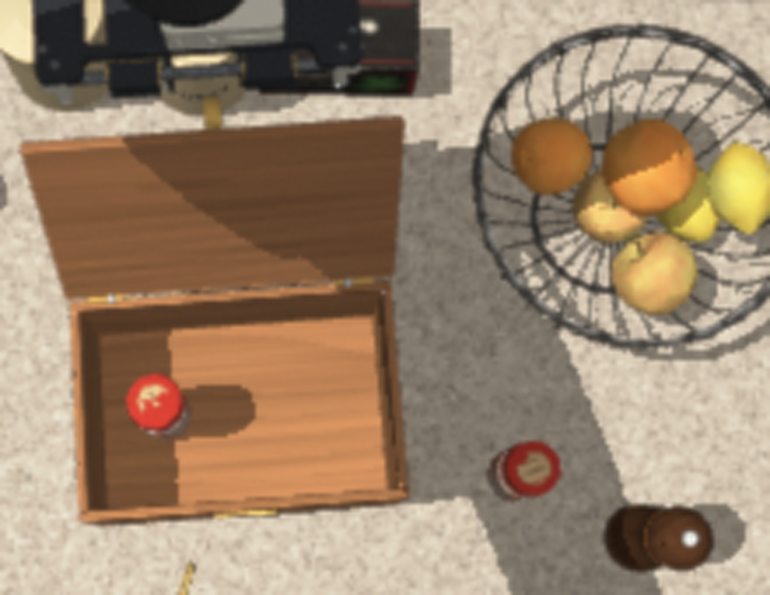

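View pics/side5z.png

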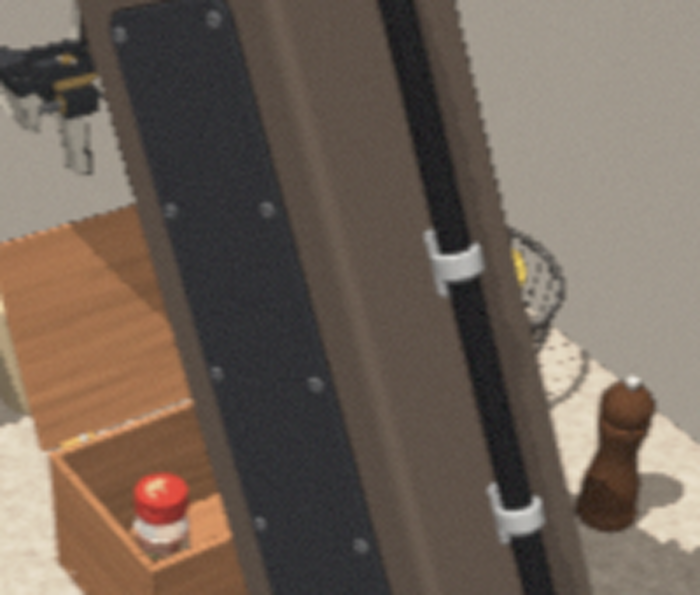

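The lid stands open at the rest and the gripper is clear above it. Next I'll measure the chest rim, the jar and the obstacles.

Run:
```python
from h import *
Z=lambda x,y:((x+.5)/3.5-.5+180,(y+.5)/3.5-.5+100)
P=np.array([onplane("top",Z(*p),.124) for p in((70,302),(388,285),(408,497),(82,522))])
print(P.round(4),"sides",[np.linalg.norm(P[i]-P[(i+1)%4]).round(4) for i in range(4)],"ctr",P.mean(0).round(4))
v=P[0]-P[1]+P[3]-P[2]; print("yaw",np.degrees(np.arctan2(-v[0],v[1])))
hsv=cv2.cvtColor(cv2.imread("pics/top5.png"),cv2.COLOR_BGR2HSV)
m=cv2.inRange(hsv,(0,140,60),(6,255,255))|cv2.inRange(hsv,(172,140,60),(180,255,255))
m=cv2.morphologyEx(m,cv2.MORPH_CLOSE,np.ones((5,5)))
for c in cv2.findContours(m,0,2)[0]:
    if cv2.contourArea(c)<60: continue
    (u,w),r=cv2.minEnclosingCircle(c); b=cv2.boundingRect(c); print("red",u,w,r,b,"z.106",onplane("top",(u,w),.106).round(4),"z.114",onplane("top",(u,w),.114).round(4))
# jar cap top disc (beige label centre)
print("label out",onplane("top",Z(534,468),.106)," in",onplane("top",Z(155,402),.114))
print("mill knob",onplane("top",Z(690,538),.16),"mill base",onplane("top",Z(634,537),0.0))
for p in((575,335),(500,285),(640,348)): print("bowl",onplane("top",Z(*p),.08).round(3))
u=np.array([np.cos(np.radians(5.1)),np.sin(np.radians(5.1)),0]); w=np.array([-u[1],u[0],0])
print("hinge est from grip arc",(np.array([.4487,-.0002,0])+.162*u).round(4),"-> chest ctr",(np.array([.4487,-.0002,0])+.074*u).round(4))
```

```text
[[ 0.5959  0.1424  0.124 ]
 [ 0.6158 -0.1131  0.124 ]
 [ 0.4466 -0.1304  0.124 ]
 [ 0.421   0.124   0.124 ]] sides [np.float64(0.2563), np.float64(0.1701), np.float64(0.2556), np.float64(0.1759)] ctr [0.5198 0.0057 0.124 ]
yaw 5.08985819325163
red 331.5 233.5 7.905794143676758 (324, 226, 16, 16) z.106 [ 0.4725 -0.2305  0.106 ] z.114 [ 0.4719 -0.229   0.114 ]
red 223.8228302001953 214.44488525390625 8.196090698242188 (216, 207, 17, 16) z.106 [0.519  0.0729 0.106 ] z.114 [0.518  0.0721 0.114 ]
label out [ 0.47291844 -0.23254614  0.106     ]  in [0.5178516  0.07179102 0.114     ]
mill knob [ 0.41927706 -0.33870998  0.16      ] mill base [ 0.42278888 -0.3392939   0.        ]
bowl [ 0.586 -0.273  0.08 ]
bowl [ 0.628 -0.21   0.08 ]
bowl [ 0.577 -0.326  0.08 ]
hinge est from grip arc [0.6101 0.0142 0.    ] -> chest ctr [0.5224 0.0064 0.    ]
```

```bash
python3 -m jog '[[[0,0,-0.5,0,0,0],[0,0,-0.8,0,0,0],[0,0,-0.6,0,0,0]]]' 0.9
python3 -c "
from h import *
plan([0.4727,-0.2315,0.28],yawR(190))
plan([0.4727,-0.2315,0.28])"
```

```text
time: 14.67
ee_pos: [0.7152, 0.0254, 0.3598]
orientation: [[-0.996, -0.089, -0.002], [-0.089, 0.996, -0.001], [0.002, -0.0, -1.0]]
force: [0.2, -0.2, 0.4]
grip_width: 0.0584
t 14.67 pos [0.7152 0.0254 0.3598] f [ 0.17 -0.16  0.45] w 0.0584 q [  17.6   22.2   19.9   -0.   -87.9 -102.5]
turn/0.1 (tool): [ 1.4000e-02 -2.0000e-02 -1.6565e+01]
shift/25 in final axes: [ 8.436 11.337  3.193]
shift/25 (tool now): [10.567 -9.375  3.219]
t 14.67 pos [0.7152 0.0254 0.3598] f [ 0.17 -0.16  0.45] w 0.0584 q [  17.6   22.2   19.9   -0.   -87.9 -102.5]
shift/25 (tool now): [10.567 -9.375  3.219]
```

```bash
python3 -m jog '[[[1,-0.9,0,0,0,0],[1,-0.9,0,0,0,0],[1,-0.9,0,0,0,0],[1,-0.9,0,0,0,0],[1,-0.9,0,0,0,0],[1,-0.9,0,0,0,0],[1,-0.9,0,0,0,0],[1,-0.9,0,0,0,0],[1,-0.9,0,0,0,0],[0.5,-1,0,0,0,0]]]'
python3 -m jog '[[[0,0,0.3,0,0,-1],[0,0,0.3,0,0,-1],[0,0,0.3,0,0,-1],[0,0,0.3,0,0,-1],[0,0,0.3,0,0,-1],[0,0,0.3,0,0,-1],[0,0,0.3,0,0,-1],[0,0,0.3,0,0,-1],[0,0,0.3,0,0,-1],[0,0,0.2,0,0,-1]]]'
python3 -m jog '[[[0,0,0,0,0,-1],[0,0,0,0,0,-1],[0,0,0,0,0,-1],[0,0,0,0,0,-1],[0,0,0,0,0,-1],[0,0,0,0,0,-1],[0,0,0,0,0,-0.5],[0,0,0,0,0,0]]]'
python3 -c "
from h import *
plan([0.4727,-0.2315,0.28],yawR(190))"
```

```text
time: 15.5
ee_pos: [0.4964, -0.2228, 0.3602]
orientation: [[-0.996, -0.089, -0.0], [-0.089, 0.996, 0.001], [0.0, 0.001, -1.0]]
force: [1.3, -0.0, 0.2]
grip_width: 0.0792
time: 16.33
ee_pos: [0.4983, -0.2219, 0.2858]
orientation: [[-0.459, -0.888, -0.003], [-0.888, 0.459, 0.001], [0.001, 0.003, -1.0]]
force: [-1.1, -0.4, -0.7]
grip_width: 0.0791
time: 17.0
ee_pos: [0.4986, -0.222, 0.2867]
orientation: [[0.169, -0.986, -0.002], [-0.986, -0.169, 0.0], [-0.001, 0.002, -1.0]]
force: [0.4, 0.2, 1.2]
grip_width: 0.0789
t 17.0 pos [ 0.4986 -0.222   0.2867] f [0.35 0.23 1.17] w 0.0789 q [ -3.4   6.4 -10.1  -0.  -73.6  13.2]
turn/0.1 (tool): [ 0.016  0.007 -0.044]
shift/25 in final axes: [0.195 1.087 0.27 ]
shift/25 (tool now): [0.2   1.085 0.271]
```

```bash
python3 -m jog '[[[0.1,0.5,0.3,0,0,0],[0.1,0.5,0.8,0,0,0],[0,0.09,1,0,0,0],[0,0,1,0,0,0],[0,0,1,0,0,0],[0,0,0.9,0,0,0],[0,0,0,0,0,0]]]'
python3 - <<'E'
from h import *
plan([0.4727,-0.2315,0.065],yawR(190))
for n,r in(("side",(130,270,220,420)),("top",(180,300,260,420))):
    a=cv2.cvtColor(optics.grab_frame(n),cv2.COLOR_RGB2BGR); cv2.imwrite(f"pics/{n}6z.png",cv2.resize(a[r[0]:r[1],r[2]:r[3]],None,fx=4,fy=4,interpolation=cv2.INTER_CUBIC))
E
```

```text
time: 17.58
ee_pos: [0.4698, -0.2308, 0.158]
orientation: [[0.164, -0.986, -0.008], [-0.986, -0.164, 0.002], [-0.003, 0.007, -1.0]]
force: [-0.4, 0.6, -1.3]
grip_width: 0.0789
t 17.58 pos [ 0.4698 -0.2308  0.158 ] f [-0.37  0.61 -1.29] w 0.0789 q [ -4.7   9.9 -23.5  -0.1 -57.1  14.2]
turn/0.1 (tool): [ 0.074  0.035 -0.096]
shift/25 in final axes: [ 0.047 -0.11   3.718]
shift/25 (tool now): [ 0.058 -0.138  3.717]
```

View pics/side6z.png

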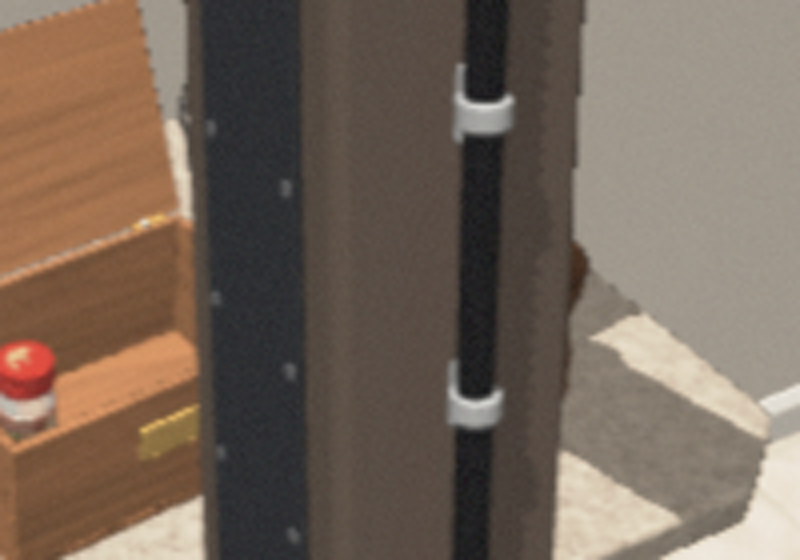

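View pics/top6z.png

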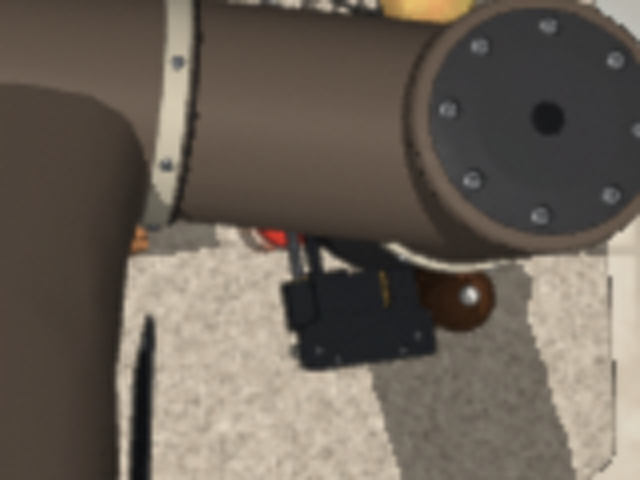

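Run:
```python
from h import *
q,O,f,s=st()
C,_=ray("top",(0,0)); print("cam",C.round(3))
for h in(.066,.12):
    c=np.array([q+O@np.array([sx*.039,sy*.0965,-h]) for sx in(-1,1) for sy in(-1,1)])
    print(h,c.round(3).tolist(),((proj("top",c)-[260,180])*4).round(0).tolist())
print("tcp",((proj("top",[q])-[260,180])*4))
```

```text
cam [ 0.396 -0.037  1.139]
0.066 [[0.561, -0.177, 0.228], [0.371, -0.209, 0.229], [0.574, -0.254, 0.228], [0.384, -0.286, 0.229]] [[236.0, 56.0], [290.0, 367.0], [359.0, 39.0], [417.0, 348.0]]
0.12 [[0.562, -0.177, 0.282], [0.371, -0.209, 0.283], [0.575, -0.254, 0.282], [0.384, -0.286, 0.283]] [[250.0, 40.0], [308.0, 369.0], [380.0, 22.0], [443.0, 350.0]]
tcp [[303.73262059 207.79340715]]
```

The fingers project where I expect, the cap is at (329,239), and the body's corners clear the mill. I'll descend.

```bash
python3 -m jog '[[[0.03,-0.06,0.5,0,0,-0.05],[0.02,-0.05,0.6,0,0,0],[0,0,0.6,0,0,0],[0,0,0.6,0,0,0],[0,0,0.6,0,0,0],[0,0,0.5,0,0,0],[0,0,0.3,0,0,0],[0,0,0,0,0,0]]]'
python3 -m jog '[[[0,0,0,0,0,0],[0,0,0,0,0,0],[0,0,0,0,0,0]]]'
python3 -c "
from h import *
plan([0.4727,-0.2315,0.065],yawR(190))"
```

```text
time: 18.35
ee_pos: [0.4762, -0.2324, 0.0701]
orientation: [[0.172, -0.985, -0.001], [-0.985, -0.172, 0.0], [-0.0, 0.001, -1.0]]
force: [0.2, 0.3, -0.4]
grip_width: 0.0788
time: 18.6
ee_pos: [0.4769, -0.2325, 0.0715]
orientation: [[0.172, -0.985, 0.002], [-0.985, -0.172, -0.0], [0.001, -0.002, -1.0]]
force: [-0.2, 0.4, -0.5]
grip_width: 0.0787
t 18.6 pos [ 0.4769 -0.2325  0.0715] f [-0.23  0.43 -0.54] w 0.0787 q [ -4.8  16.  -29.    0.  -44.9  14.7]
turn/0.1 (tool): [-0.018 -0.007 -0.015]
shift/25 in final axes: [-0.07   0.158  0.259]
shift/25 (tool now): [-0.07   0.159  0.258]
```

```bash
python3 -m jog '[[[-0.03,0.08,0.13,0,0,0],[-0.03,0.08,0.13,0,0,0],[0,0,0,0,0,0],[0,0,0,0,0,0]]]'
python3 -m jog '[[[0,0,0,0,0,0],[0,0,0,0,0,0],[0,0,0,0,0,0],[0,0,0,0,0,0],[0,0,0,0,0,0],[0,0,0,0,0,0],[0,0,0,0,0,0],[0,0,0,0,0,0],[0,0,0,0,0,0]]]' 0 20
```

```text
time: 18.93
ee_pos: [0.4715, -0.2316, 0.0636]
orientation: [[0.172, -0.985, -0.001], [-0.985, -0.172, 0.0], [-0.0, 0.001, -1.0]]
force: [-0.0, -0.0, 0.2]
grip_width: 0.079
time: 19.68
ee_pos: [0.4719, -0.2316, 0.0638]
orientation: [[0.172, -0.985, 0.0], [-0.985, -0.172, -0.0], [0.0, -0.0, -1.0]]
force: [0.7, -0.2, -0.1]
grip_width: 0.0438
```

The grip reads 43.8 mm on the jar with almost no side force. Lifting.

```bash
python3 -m jog '[[[0,0,-0.1,0,0,0],[0,0,-0.3,0,0,0],[0,0,-0.6,0,0,0],[0,0,-0.8,0,0,0],[0,0,-1,0,0,0],[0,0,-1,0,0,0],[0,0,-1,0,0,0],[0,0,-1,0,0,0],[0,0,-0.9,0,0,0],[0,0,-0.5,0,0,0]]]'
python3 -m jog '[[[0,0,-0.3,0,0,0.3],[0,0,0,0,0,0.8],[0,0,0,0,0,1],[0,0,0,0,0,1],[0,0,0,0,0,1],[0,0,0,0,0,1],[0,0,0,0,0,1],[0,0,0,0,0,1],[0,0,0,0,0,1],[0,0,0,0,0,1]]]'
python3 -m jog '[[[0,0,0,0,0,1],[0,0,0,0,0,1],[0,0,0,0,0,1],[0,0,0,0,0,1],[0,0,0,0,0,1],[0,0,0,0,0,1],[0,0,0,0,0,1],[0,0,0,0,0,0.5],[0,0,0,0,0,0]]]'
python3 -c "
from h import *
plan([0.5265,-0.0558,0.26],yawR(95.1))"
```

```text
time: 20.52
ee_pos: [0.4725, -0.2319, 0.2474]
orientation: [[0.172, -0.985, 0.004], [-0.985, -0.172, -0.001], [0.002, -0.003, -1.0]]
force: [0.4, 0.1, -0.9]
grip_width: 0.0439
time: 21.35
ee_pos: [0.4715, -0.2315, 0.2517]
orientation: [[-0.676, -0.737, -0.0], [-0.737, 0.676, 0.0], [-0.0, 0.0, -1.0]]
force: [-0.2, -0.3, -1.2]
grip_width: 0.044
time: 22.1
ee_pos: [0.4715, -0.2316, 0.2518]
orientation: [[-0.997, -0.081, 0.0], [-0.081, 0.997, 0.0], [-0.0, 0.0, -1.0]]
force: [0.8, -0.9, -2.2]
grip_width: 0.0442
t 22.1 pos [ 0.4715 -0.2316  0.2518] f [ 0.84 -0.88 -2.2 ] w 0.0442 q [ -4.7   5.4 -15.8  -0.  -68.8 -80.6]
turn/0.1 (tool): [ 0.001  0.    -0.076]
shift/25 in final axes: [-2.816  6.807 -0.33 ]
shift/25 (tool now): [-2.764  6.828 -0.329]
```

```bash
python3 -m jog '[[[-0.1,0.3,0,0,0,-0.08],[-0.3,0.7,0,0,0,0],[-0.4,0.9,0,0,0,0],[-0.4,1,0,0,0,0],[-0.4,1,0,0,0,0],[-0.4,1,0,0,0,0],[-0.4,0.9,0,0,0,0],[-0.3,0.7,0,0,0,0],[-0.1,0.3,0,0,0,0],[0,0,0,0,0,0]]]'
python3 - <<'E'
from h import *
plan([0.5265,-0.0558,0.075],yawR(95.1))
for n,r in(("side",(100,270,150,370)),("top",(130,270,180,380))):
    a=cv2.cvtColor(optics.grab_frame(n),cv2.COLOR_RGB2BGR); cv2.imwrite(f"pics/{n}7z.png",cv2.resize(a[r[0]:r[1],r[2]:r[3]],None,fx=3.5,fy=3.5,interpolation=cv2.INTER_CUBIC))
E
```

```text
time: 22.93
ee_pos: [0.5263, -0.0542, 0.2514]
orientation: [[-0.995, -0.096, -0.0], [-0.096, 0.995, 0.0], [-0.0, 0.0, -1.0]]
force: [-0.8, -0.9, -1.1]
grip_width: 0.0441
t 22.93 pos [ 0.5263 -0.0542  0.2514] f [-0.84 -0.9  -1.08] w 0.0441 q [ 15.4   5.8 -15.4  -0.  -68.8 -99.9]
turn/0.1 (tool): [0.002 0.    0.067]
shift/25 in final axes: [-2.000e-03 -6.600e-02  7.054e+00]
shift/25 (tool now): [-2.000e-03 -6.700e-02  7.054e+00]
```

View pics/side7z.png

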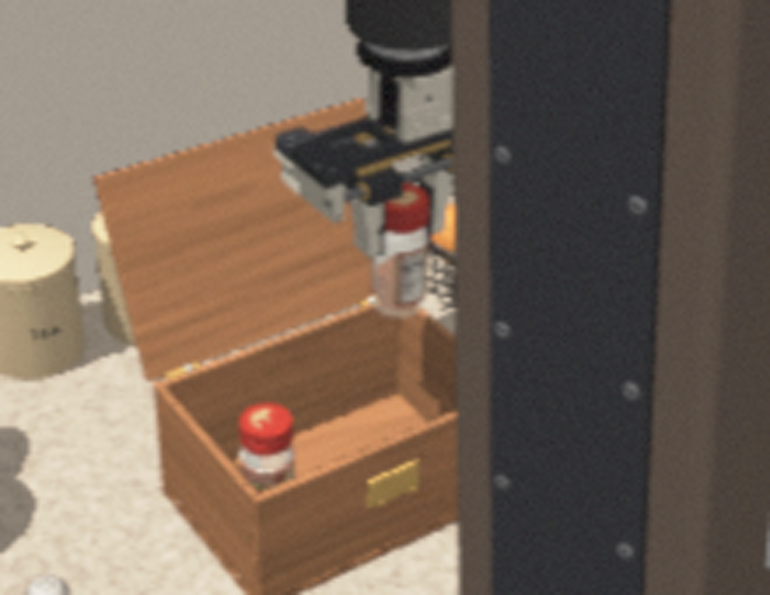

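View pics/top7z.png

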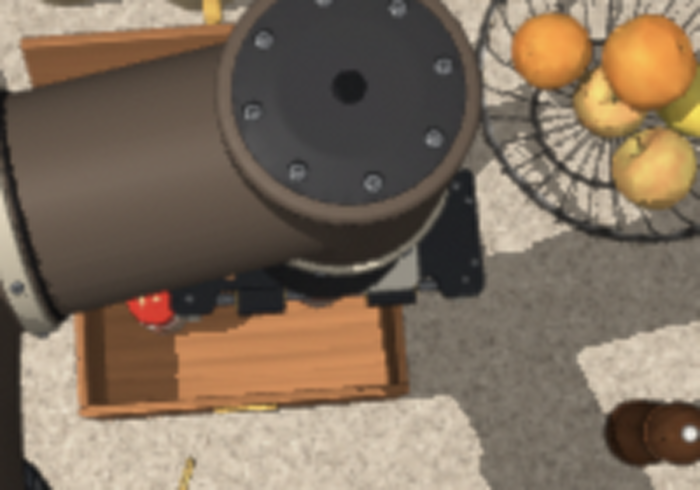

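The jar is upright in the fingers, over the right half: in the side view it is at zoomed (400,250), above the floor. The arm is clear of the lid. Lowering.

```bash
python3 -m jog '[[[0,-0.03,0.3,0,0,0.07],[0,-0.03,0.6,0,0,0],[0,0,0.8,0,0,0],[0,0,0.8,0,0,0],[0,0,0.8,0,0,0],[0,0,0.8,0,0,0],[0,0,0.7,0,0,0],[0,0,0.5,0,0,0],[0,0,0.3,0,0,0],[0,0,0,0,0,0]]]'
python3 -m jog '[[[0,0,0,0,0,0],[0,0,0,0,0,0]]]'
python3 - <<'E'
from h import *
plan([0.5265,-0.0558,0.0718],yawR(95.1))
a=cv2.cvtColor(optics.grab_frame("side"),cv2.COLOR_RGB2BGR); cv2.imwrite(f"pics/side8z.png",cv2.resize(a[100:270,150:370],None,fx=3.5,fy=3.5,interpolation=cv2.INTER_CUBIC))
E
```

```text
time: 23.87
ee_pos: [0.5248, -0.0584, 0.1095]
orientation: [[-0.997, -0.083, -0.003], [-0.083, 0.997, -0.001], [0.003, -0.0, -1.0]]
force: [-0.8, -0.0, -2.3]
grip_width: 0.0442
time: 24.03
ee_pos: [0.5267, -0.0577, 0.1121]
orientation: [[-0.996, -0.085, 0.001], [-0.085, 0.996, 0.0], [-0.001, -0.0, -1.0]]
force: [0.6, 0.6, -0.9]
grip_width: 0.0441
t 24.03 pos [ 0.5267 -0.0577  0.1121] f [ 0.59  0.56 -0.9 ] w 0.0441 q [  15.    13.   -26.5    0.   -50.4 -100.2]
turn/0.1 (tool): [-0.001  0.013 -0.044]
shift/25 in final axes: [0.002 0.076 1.612]
shift/25 (tool now): [0.005 0.076 1.612]
```

View pics/side8z.png

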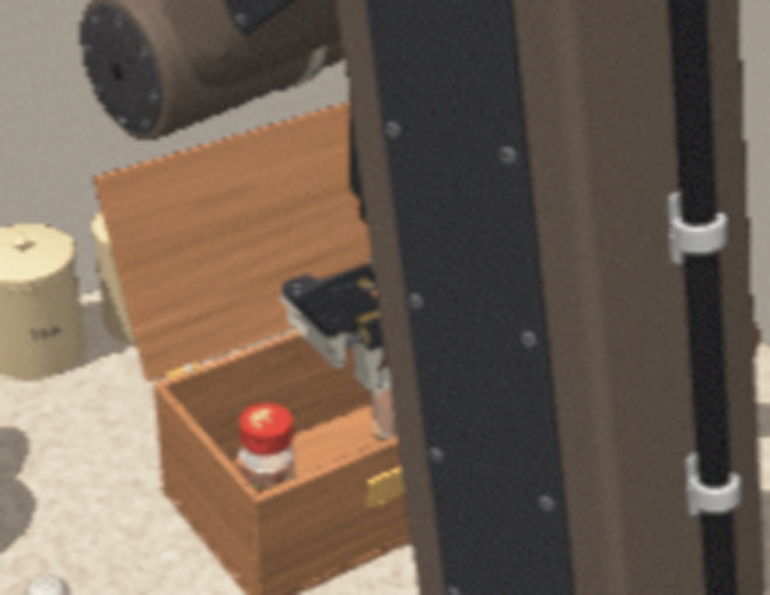

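```bash
python3 -m jog '[[[0,0.04,0.2,0,0,-0.04],[0,0.03,0.3,0,0,0],[0,0,0.3,0,0,0],[0,0,0.25,0,0,0],[0,0,0.15,0,0,0],[0,0,0.1,0,0,0],[0,0,0,0,0,0],[0,0,0,0,0,0]]]'
python3 -c "
from h import *
plan([0.5265,-0.0558,0.0718],yawR(95.1))"
```

```text
time: 24.75
ee_pos: [0.526, -0.0557, 0.0786]
orientation: [[-0.996, -0.089, -0.0], [-0.089, 0.996, -0.0], [0.0, -0.0, -1.0]]
force: [0.4, -0.1, -0.7]
grip_width: 0.044
t 24.75 pos [ 0.526  -0.0557  0.0786] f [ 0.35 -0.1  -0.71] w 0.044 q [  15.2   15.4  -28.6    0.   -46.  -100.1]
turn/0.1 (tool): [-0.001 -0.004 -0.001]
shift/25 in final axes: [-0.018 -0.006  0.274]
shift/25 (tool now): [-0.018 -0.006  0.274]
```

```bash
python3 -m jog '[[[0,0,0.06,0,0,0],[0,0,0.06,0,0,0],[0,0,0.05,0,0,0],[0,0,0,0,0,0]]]' | egrep 'pos|force'
python3 -m jog '[[[0,0,0.04,0,0,0],[0,0,0.03,0,0,0],[0,0,0,0,0,0]]]'| egrep 'pos|force'
python3 -m jog '[[[0,0,0.02,0,0,0],[0,0,0.02,0,0,0],[0,0,0,0,0,0]]]'| egrep 'pos|force'
```

```text
ee_pos: [0.5259, -0.0557, 0.0744]
force: [0.3, 0.1, -1.4]
ee_pos: [0.526, -0.0557, 0.0727]
force: [0.1, -0.0, -1.6]
ee_pos: [0.5261, -0.0557, 0.0719]
force: [0.3, -0.2, -0.8]
```

```bash
python3 -m jog '[[[0,0,0.02,0,0,0],[0,0,0.02,0,0,0],[0,0,0,0,0,0]]]' | egrep 'pos|force'
python3 -m jog '[[[0,0,0.02,0,0,0],[0,0,0.02,0,0,0],[0,0,0,0,0,0]]]'| egrep 'pos|force'
```

```text
ee_pos: [0.5265, -0.0558, 0.0717]
force: [-1.6, -0.4, 7.8]
ee_pos: [0.5268, -0.056, 0.0715]
force: [-4.1, -1.9, 14.7]
```

The jar's foot met the floor at 0.0717 m, as predicted. I'll ease off and then let go with a limited opening.

```bash
python3 -m jog '[[[0,0,-0.03,0,0,0],[0,0,-0.03,0,0,0],[0,0,0,0,0,0]]]' | egrep 'pos|force'
python3 -m jog '[[[0,0,0,0,0,0],[0,0,0,0,0,0],[0,0,0,0,0,0],[0,0,0,0,0,0],[0,0,0,0,0,0]]]' 0.7
```

```text
ee_pos: [0.5263, -0.0557, 0.0716]
force: [-0.7, -0.3, 3.8]
time: 26.75
ee_pos: [0.526, -0.0556, 0.0711]
orientation: [[-0.996, -0.089, -0.0], [-0.089, 0.996, -0.0], [0.0, -0.0, -1.0]]
force: [-0.5, 0.1, -0.1]
grip_width: 0.0607
```

```bash
python3 -m jog '[[[0,0,-0.1,0,0,0],[0,0,-0.2,0,0,0],[0,0,-0.4,0,0,0],[0,0,-0.6,0,0,0],[0,0,-0.8,0,0,0],[0,0,-0.8,0,0,0],[0,0,-0.8,0,0,0],[0,0,-0.8,0,0,0],[0,0,-0.8,0,0,0],[0,0,-0.8,0,0,0]]]'
python3 -m jog '[[[0.8,0,-0.5,0,0,0],[1,0,-0.5,0,0,0],[1,0,0,0,0,0],[0.8,-0.5,0,0,0,0],[0,-0.8,0,0,0,0],[0,-1,0,0,0,0],[0,-1,0,0,0,0],[0,-1,0,0,0,0],[0,-0.7,0,0,0,0],[0,0,0,0,0,0]]]'
python3 - <<'E'
from h import *
for n,r in(("side",(100,270,150,370)),("top",(100,270,180,400))):
    a=cv2.cvtColor(optics.grab_frame(n),cv2.COLOR_RGB2BGR); cv2.imwrite(f"pics/{n}9.png",a);cv2.imwrite(f"pics/{n}9z.png",cv2.resize(a[r[0]:r[1],r[2]:r[3]],None,fx=3.5,fy=3.5,interpolation=cv2.INTER_CUBIC))
E
```

```text
time: 27.58
ee_pos: [0.5259, -0.0558, 0.226]
orientation: [[-0.996, -0.089, 0.001], [-0.089, 0.996, 0.0], [-0.001, 0.0, -1.0]]
force: [-0.3, 0.9, -0.2]
grip_width: 0.0614
time: 28.42
ee_pos: [0.4475, -0.1905, 0.2497]
orientation: [[-0.996, -0.087, 0.001], [-0.087, 0.996, -0.001], [-0.001, -0.001, -1.0]]
force: [-0.3, -0.4, 0.0]
grip_width: 0.0612
```

View pics/side9z.png

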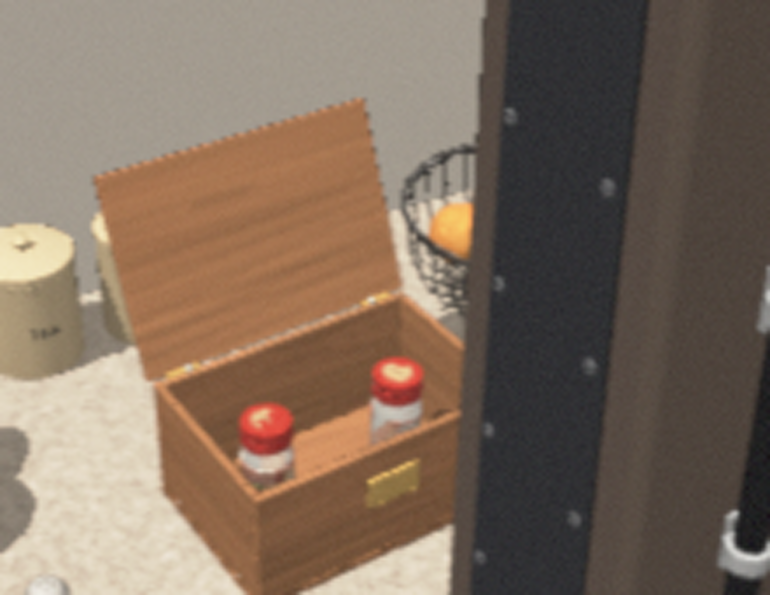

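View pics/top9z.png

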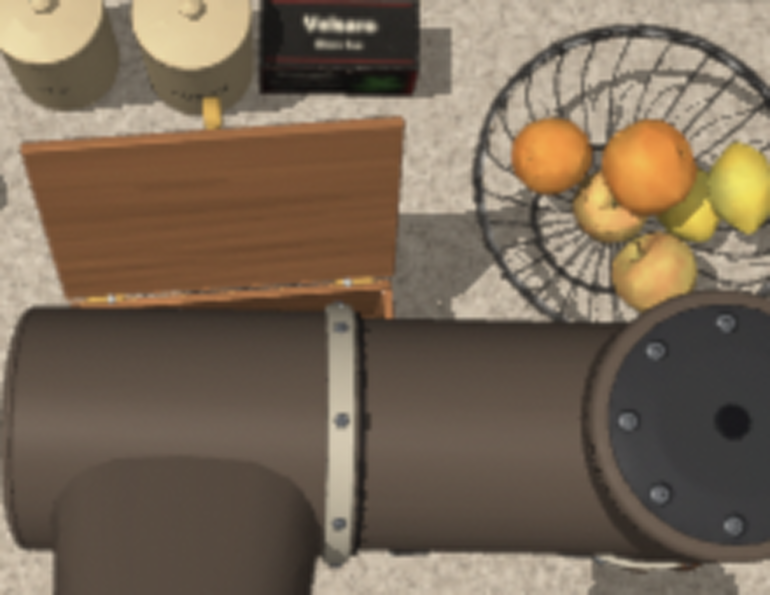

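Run:
```python
from h import *
hsv=cv2.cvtColor(cv2.imread("pics/side9.png"),cv2.COLOR_BGR2HSV)
m=cv2.inRange(hsv,(0,150,90),(6,255,255))|cv2.inRange(hsv,(172,150,90),(180,255,255)); m[:180]=0; m[250:]=0
Z=lambda x,y:((x+.5)/3.5-.5+150,(y+.5)/3.5-.5+100)
ctr=np.array([.521,.006,.114]); a=np.radians(5.1); R=np.array([[np.cos(a),-np.sin(a)],[np.sin(a),np.cos(a)]])
for p in((398,372),(266,417)):
    P=onplane("side",Z(*p),.114); print("cap",P.round(4),"in chest",(R.T@(P-ctr)[:2]).round(4))
s=robot.sense(); print(s["time"],np.abs(s["joint_vel"]).max().round(2),np.round(s["force"],2))
workorder.finish_job()
```

```text
cap [ 0.5267 -0.0587  0.114 ] in chest [-0.0001 -0.0649]
cap [0.5231 0.0703 0.114 ] in chest [0.0078 0.0639]
28.5167 1.48 [0.53 0.16 0.46]
the job is handed in; nothing more can be done
```

I opened the lid to its rest, put the spice jar in the right half of the chest, and handed the job in at 28.5 s. The hand-in gave no verdict.

**Lid:** I pinched the grip and swung the lid until it stopped at about 2.025 rad. There the angle held within 0.001 rad while the push rose from about 1.5 N to about 9 N. By my estimate that is roughly 10 N at the buffers, at the top of the 5 to 10 N range, and I held it for about a second. I then eased off and let go.

**Jar:** I set it down with the foot in contact with the chest floor. The push peaked at about 15 N before I eased it to 4 N and opened the fingers.

**Last checks:**
- **Jar position:** the side view puts it at about (0, -65) mm in the chest frame, close to the planned -62 mm, and it looks upright.
- **Other jar:** it stands in the left half at about (8, 64) mm.
- **Lid:** it has not moved since I released it, judging by the top view.
- **Robot:** its measured force is near zero and it touches nothing.

**Not confirmed or off plan:**
- I could not see the buffers behind the open lid, so the contact and the rest not shifting are inferred from the force and the stalled angle.
- The rest was 0.005 to 0.075 rad further open than my camera estimate of 1.95 to 2.02 rad.
- When I first closed on the grip there was a side load of about 18 N, which I relieved before lifting.

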